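Sort turned parts back to their stands, rack and cradle

TASK

The turned parts of the last job lie mixed on the bench; put each away with its own kind: the large ring over the post of the large-ring stand and both small rings over the post of the small-ring stand, lying flat and lined up on the rings already there, and the brass bush upright over the empty middle pin of the bush rack, right down on the board. Lay the arbor across its blue cradle so that both ends go down the slots and rest fully home. Leave the micrometer lying where it is.

Things in the scene. Friction and masses are not known exactly. Their poses are not given: they have to be found in the camera images.
- ring_large: Loose plain steel ring, the larger size: outside diameter 90 mm, hole 74 mm, wall 8 mm, 10 mm high, 0.15 kg, lying flat on the bench. Too wide to span: grip it across its 8 mm wall, one finger in the hole. Origin: on the ring's axis, level with its underside; z up.
- ring_small_a: Loose plain steel ring, the smaller size: outside diameter 56 mm, hole 40 mm, wall 8 mm, 10 mm high, 0.09 kg, lying flat on the bench. Origin: on the ring's axis, level with its underside; z up.
- ring_small_b: A second small ring, the same in every way as ring_small_a (either of the two may lie on top when stacked).
- bush: Loose thick-walled brass bush (short tube) standing upright on the bench: outside diameter 44 mm, bore 28 mm right through, 36 mm high, 0.27 kg. Origin: on its axis, level with its underside; z up.
- arbor: Loose steel arbor, 140 mm long, 0.5 kg, lying on the flats of its two dark hexagon nuts. Middle sleeve 26 mm diameter, 60 mm long; a nut at each end of it, 30 mm across flats (outer faces 88 mm apart); beyond them bare ends 14 mm diameter, 26 mm long. Same both ways round. Origin: mid-length on the centre line, 15 mm above the bench as it lies; y axis along the arbor.
- large_stand: Large-ring stand, fixed to the bench: round black base 110 mm diameter, 10 mm thick, two large rings (90 mm) already on it, fixed, their flat top 30 mm above the bench, and a central upright post 20 mm in diameter with a rounded tip 64 mm above the bench. Origin: on the post's axis, at bench level; z up.
- small_stand: Small-ring stand, fixed to the bench: round black base 76 mm diameter, 10 mm thick, two small rings (56 mm) already on it, fixed, their flat top 30 mm above the bench, and a central upright post 20 mm in diameter with a rounded tip 64 mm above the bench. Origin: on the post's axis, at bench level; z up.
- bush_rack: Fixed white board 178 mm (its y) by 50 mm (x), 12 mm thick, with three upright steel pins 12 mm in diameter in a row along y, 64 mm apart, tips 54 mm above the bench. The outer pins carry fixed brass bushes (44 mm diameter, tops 48 mm above the bench); the middle pin is empty. Origin: on the middle pin's axis, at bench level; z up.
- arbor_cradle: Fixed blue cradle: base 70 (x) by 136 mm (y), 8 mm thick; two upright plates 10 mm thick, inner faces 104 mm apart in y. Each has an open slot 18 mm wide (x), floor 28 mm above the bench; above 44 mm it flares to a V 50 mm wide at the top, 62 mm. The arbor lies along y, nuts between the plates; fully home its centre line is 35 mm above the bench. Origin: midway between plates, at bench level.
- micrometer: Outside micrometer lying flat near the right edge of the work area, to be left where it is: grey U-shaped frame and round steel thimble, 140 mm long (x) by 55 mm (y), 16 mm high, 0.25 kg, loose. Origin: near its middle, at bench level.

How it is judged (in metres and radians):
At the end, for the whole second after the job is handed in: Rings flat on their piles (tilt < 0.06 rad, within 12 mm of the post; large underside at 30 +- 3 mm, small 27 to 43 mm), bush on the board (3 mm) and within 10 mm of the middle pin, arbor in both slots (height 35 +- 3 mm, 5 mm across, 12 mm along, 0.06 rad), all at rest (horizontal distance between ring_large and large_stand below 0.012 m and height (world z) of ring_large between 0.027 and 0.033 m and angle between each of ring_large, ring_small_a, ring_small_b, bush's own z axis and vertical below 0.06 rad and horizontal distance between each of ring_small_a, ring_small_b and small_stand below 0.012 m and height (world z) of ring_small_a between 0.027 and 0.043 m and height (world z) of ring_small_b between 0.027 and 0.043 m and horizontal distance between bush and bush_rack below 0.01 m and height (world z) of bush between 0.009 and 0.015 m and x of arbor in the frame of arbor_cradle between -0.005 and 0.005 m and y of arbor in the frame of arbor_cradle between -0.012 and 0.012 m and z of arbor in the frame of arbor_cradle between 0.032 and 0.038 m and angle between the y axis of arbor and the y axis of arbor_cradle, either way round below 0.06 rad and linear speed of each of ring_large, ring_small_a, ring_small_b, bush, arbor below 0.02 m/s); the robot touches nothing.
It fails at once if the micrometer is shifted by more than 20 mm (distance of micrometer from where it was at the start of the episode above 0.02 m).
It also fails if it takes over 134 s, if anything falls off the work surface, if the arm or the gripper's body presses on something with over 40 N, if the wrist force passes 120 N, or if a joint passes its speed limit or range.

ROBOT

A 6-joint arm with a two-finger parallel gripper is mounted at the origin on the work surface. World frame = base frame: x ahead of the robot, y to its left, z up, the work surface at z = 0. Lengths are in mm, angles in rad, forces in N, time in s.
With the tool pointing down it reaches from about 350 to 975 mm from the base axis. Payload 7.1 kg.
Tool frame: the origin (TCP) lies on the centre line of the jaws, within the pads' length; the fingertips stand 17 mm ahead of it and the grasp point (between the pads) lies 2 mm behind it (tip_extent is the distance from the TCP to the fingertips, in mm); z points along the fingers, y is the line along which they close (so a half turn about z gives the same grasp; the last joint's range is limited). The gripper opens to 88 mm and grips with 3 to 60 N. Pads are 20 mm wide; open, the fingers measure 115 mm over their backs; the gripper's body (75 mm by 178 mm) begins 61 mm behind the grasp point.
Start: joints at [1.288, 0.423, 1.63, -0, 1.089, -0.019], TCP at [162.938, 603.371, 239.675] pointing down, gripper open.
Joint ranges: [-3, 3], [-0.9, 2.11], [0.09, 2.58], [-1.31, 4.45], [0.11, 2.69], [-2.54, 2.54]. Speed limits (rad/s): [2.39, 2.39, 3.01, 3.14, 3.14, 3.14].

INTERFACE

Orientations are given as a rotation vector (axis times angle).
In Python, from workcell import get_obs, get_image, camera_model, close_job, look_for, outline_of, pinpoint, tip_extent gives the robot as it stands.
- The arm moves only by the shell command python3 -m jog 'ROWS'. ROWS is text: rows parted by semicolons, each of 7 numbers parted by spaces: the shift along the tool's x, y, z as a fraction of full scale, then the turn, a rotation vector about the tool's x, y, z as a fraction of full scale, then the closure, from -1 (fully open) to 1 (shut). A call has 1 to 8 rows; each row is the pose to reach, as a shift and turn from the pose commanded when the call began, along the tool's axes at that moment; what a row does not reach only later rows make up. Full scale, the value 1, is 0.2 m for a shift and 30 degrees for a turn. A row lasts 1/10 s, in which the tool goes at most 50 mm and 8.59 degrees, less where a joint would pass 70% of its speed; a pose out of reach is approached as far as the arm can. A call with a number of a shift or a turn outside -1 to 1 is refused whole. A call with a gripper value outside its range is refused whole. The fingers move at their own pace and stop on an object; the grip force is fixed at half the most. Time passes only in rows, so rows that repeat a pose let the fingers close. It gives the time, the measured TCP pose, the force, the opening and the grip force at its end, in the units of the state.
- get_obs(): the state, without advancing time (a new reading comes with each control period).
- get_image(name): name is "side" or "top" or "wrist"; returns the picture (480x640x3 uint8, red, green, blue); there is no depth.
- camera_model(name): a dict with "fx", "fy", "cx", "cy" (pixels), "origin" and "orientation" of the camera in the world; the wrist camera has in their place "tool_from_camera" (4x4, takes a point from camera to tool coordinates, whose origin is the TCP and whose axes are the flange's). Camera axes: x right, y down, z forward; pixel columns grow to the right and rows downward; lengths in mm; the calibration is good to about 2 mm. A picture is of the moment at which its call begins: read the wrist's pose just before it. camera_model takes no time and is no camera call.
- close_job(): hands the job in; it is judged then, once.
Trained networks look in the newest picture that a camera, given by its name, has taken for a name from the list of things; names that differ only in an ending like _2 or _b are one class to them, and where a whole thing is asked for, a point or a joint stands for the part that bears it (a point fixed in the world has none). Each returns a list of dicts, best first, with "confidence" (0 to 1); they miss things now and then, are a little off and sometimes report something else, mostly with a low value. They report only what shows in the picture. A call takes as long as a camera call.
- look_for(target, camera): "xyz" ([x, y, z] in mm, in the coordinates of the camera as it stood for that picture, good to about 4 mm: the middle of the surface that is visible of it).
- outline_of(target, camera): "mask" (480x640 bool, what is visible of it).
- pinpoint(target, camera): "xyz" ([x, y, z] in mm, in the coordinates of the camera as it stood for that picture, good to about 4 mm: a listed point, or the origin of a listed thing).
The state is a dict: "t": time; "qpos": joint angles; "qvel": joint speeds; "joint_torque": joint torques, N m; "ee_pos": TCP position; "orientation": TCP orientation; "ft_force": force on the tool from outside, world axes, zero at the start; "moment": the same for the moment, N m; "width": finger opening in mm; "grasp_force": force on a finger pad.
Only numpy, scipy, OpenCV 4.12 (cv2) and the standard library are available. Lean on these libraries where they do the work, as an engineer would, in place of code of your own. Each camera call takes 0.05 s, during which the arm holds its last target. There are 200 camera calls.

## Working session

There is one attempt and no reset: what is moved stays moved. The work goes in short steps, Python scripts to look and compute and a shell command to move; the robot and the scene stay as the last step left them, time stands still between calls to the robot, and variables do not carry over. Pictures are saved under pics/ and viewed, at most 14 in all, crops included, and the job is handed in when it is done.

```bash
mkdir -p pics; ls; cat > h.py <<'E'
import numpy as np, cv2
from scipy.spatial.transform import Rotation as R
from workcell import *
def campose(name,obs=None):
    m=camera_model(name)
    if 'tool_from_camera' in m:
        o=obs or get_obs(); T=np.eye(4); T[:3,:3]=R.from_rotvec(o['orientation']).as_matrix(); T[:3,3]=o['ee_pos']
        return T@np.array(m['tool_from_camera']),m
    T=np.eye(4); o=np.array(m['orientation']); 
    T[:3,:3]=R.from_rotvec(o).as_matrix() if o.shape==(3,) else o
    T[:3,3]=m['origin']; return T,m
def world(T,p): return T[:3,:3]@np.array(p)+T[:3,3]
def pix2plane(T,m,u,v,z):
    d=T[:3,:3]@np.array([(u-m['cx'])/m['fx'],(v-m['cy'])/m['fy'],1]); return T[:3,3]+d*(z-T[2,3])/d[2]
def proj(T,m,p):
    c=T[:3,:3].T@(np.array(p)-T[:3,3]); return m['fx']*c[0]/c[2]+m['cx'],m['fy']*c[1]/c[2]+m['cy']
def save(img,n): cv2.imwrite('pics/'+n,img[:,:,::-1])
E
python3 - <<'E'
from h import *
print(get_obs()); print(tip_extent if not callable(tip_extent) else tip_extent())
for n in ['top','side','wrist']: print(camera_model(n))
T,m=campose('top'); save(get_image('top'),'top0.png')
for t in 'ring_large ring_small_a bush arbor large_stand small_stand bush_rack arbor_cradle micrometer'.split():
    print(t,[(world(T,d['xyz']).round(0).tolist(),round(d['confidence'],2)) for d in pinpoint(t,'top')])
E
```

```text
pics
{'t': 0.0, 'qpos': array([ 1.28799933e+00,  4.23827973e-01,  1.63066743e+00,  1.78969703e-05,
        1.08858500e+00, -1.89941596e-02]), 'qvel': array([ 0.00045293, -0.00026987,  0.00132706, -0.00085212,  0.00054055,
       -0.00082038]), 'joint_torque': array([ 8.65877828e-04, -5.44637990e+01, -2.73671257e+01,  6.43758383e-02,
        2.28130224e-02, -8.89524836e-05]), 'ee_pos': array([162.794555  , 602.89277772, 238.91857117]), 'orientation': array([-4.13161358e-01, -3.11406377e+00,  2.30648319e-03]), 'ft_force': array([ 0.37436001, -0.07505806,  0.91619091]), 'moment': array([ 0.06449355, -0.00675357,  0.03317341]), 'grasp_force': 0.0, 'width': 87.83128627166381}
17.0
{'fx': 533.4699108955076, 'fy': 533.4699108955076, 'cx': 329.53949726873054, 'cy': 247.5069418628916, 'origin': array([ 368.47531348,  -73.17646532, 1212.87833257]), 'orientation': array([-2.1463807 ,  2.16053147, -0.12860749])}
{'fx': 531.04988143286, 'fy': 531.04988143286, 'cx': 312.38466256557433, 'cy': 239.44267006517333, 'origin': array([ 459.04575325, -891.38704584,  927.15158642]), 'orientation': array([-
[... 205 characters left out ...]
-2.55306541e-01,
         6.99528294e+01],
       [ 9.99999204e-01, -9.58329837e-04,  8.21095875e-04,
         5.68674246e-01],
       [-1.03855255e-03, -2.55305749e-01,  9.66859812e-01,
        -1.45155875e+02],
       [ 0.00000000e+00,  0.00000000e+00,  0.00000000e+00,
         1.00000000e+00]])}
ring_large [([474.0, -10.0, 5.0], 0.9)]
ring_small_a [([398.0, 322.0, -0.0], 0.75), ([463.0, -160.0, 2.0], 0.65)]
bush [([461.0, 168.0, 1.0], 0.75)]
arbor [([379.0, -306.0, 18.0], 0.65)]
large_stand [([567.0, 327.0, -5.0], 0.93)]
small_stand [([673.0, -98.0, -7.0], 0.74)]
bush_rack [([659.0, 125.0, -1.0], 0.88)]
arbor_cradle [([576.0, -324.0, -1.0], 0.72)]
micrometer [([503.0, -472.0, 2.0], 0.56)]
```

View pics/top0.png

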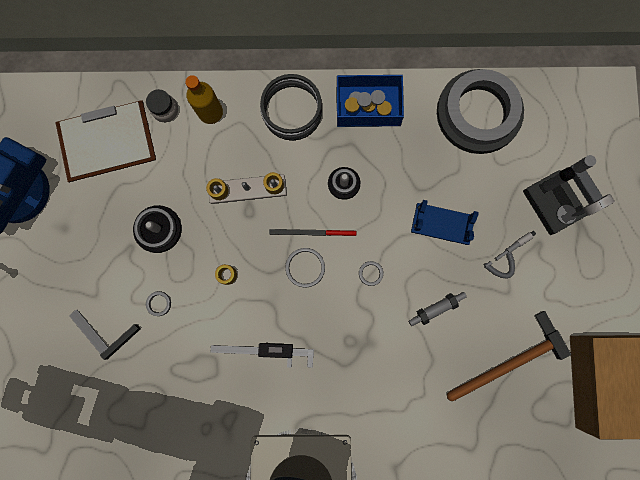

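Top picture: large ring (305,268), small rings (371,273) and (158,303), bush (226,274), arbor (437,309), stands (157,229) and (344,182), rack (246,187) with empty pin in the middle, cradle (444,222), micrometer (510,255). This agrees with the networks' reports. Next I refine using the masks.

```bash
python3 - <<'E'
from h import *
for cam in ['top','side']:
    T,m=campose(cam); im=get_image(cam)
    if cam=='side': save(im,'side0.png')
    for t,z in dict(ring_large=5,ring_small_a=5,bush=18,arbor=15,large_stand=20,small_stand=20,bush_rack=12,arbor_cradle=30,micrometer=8).items():
        for d in outline_of(t,cam):
            if d['confidence']<.3: continue
            c,_=cv2.findContours(d['mask'].astype(np.uint8),0,1); c=max(c,key=cv2.contourArea)[:,0].astype(float)
            w=np.array([pix2plane(T,m,u,v,z)[:2] for u,v in c]).astype(np.float32)
            (cx,cy),(a,b),ang=cv2.minAreaRect(w)
            e,f=cv2.fitEllipse(w)[:2]
            print(cam,t,round(d['confidence'],2),'rect',np.round([cx,cy,a,b,ang],1),'ell',np.round(e+f,1))
    if cam=='side':
        for t in 'ring_large ring_small_a bush arbor large_stand small_stand bush_rack arbor_cradle'.split():
            print(t,[(world(T,d['xyz']).round(0).tolist(),round(d['confidence'],2)) for d in pinpoint(t,'side')])
E
```

```text
top ring_large 0.74 rect [476.5  -9.2  87.3  85.1  44.7] ell [476.8  -9.4  85.7  87.8]
top ring_small_a 0.78 rect [ 462.3 -159.5   54.5   54.5   89.6] ell [ 462.6 -158.8   53.9   55.5]
top bush 0.67 rect [460.6 168.7  46.7  40.9  45.4] ell [461.1 168.6  40.3  48.9]
top arbor 0.62 rect [ 381.1 -305.3   33.4  140.7   26.5] ell [ 381.1 -306.    30.   137.1]
top large_stand 0.81 rect [564.8 326.  107.4 107.2  27. ] ell [565.1 325.4 106.7 107.8]
top small_stand 0.8 rect [669.1 -98.8  71.   72.6  89.5] ell [669.1 -99.4  71.3  74.1]
top bush_rack 0.73 rect [661.1 125.7  56.6 180.3   5.7] ell [659.6 124.8  56.5 229.5]
top arbor_cradle 0.88 rect [ 574.3 -324.2  140.6   79.9   76.3] ell [ 572.2 -322.9   81.6  168.7]
top arbor_cradle 0.39 rect [666.7 -98.6  71.4  75.   45. ] ell [666.5 -98.8  72.2  74.7]
top micrometer 0.9 rect [ 496.3 -486.6   57.9  140.    35.3] ell [ 496.9 -480.1   53.4  142.3]
side ring_large 0.57 rect [475.3 -10.5  96.1  86.9  86.7] ell [475.6 -11.7  88.1  95. ]
side ring_small_a 0.78 rect [ 460.7 -159.9   59.    53.2   87.2] ell [ 460.9 -160.    54.5   59.8]
side ring_sma
[... 682 characters left out ...]
669.9 -101.5   71.1   94.2]
side arbor_cradle 0.75 rect [ 573.9 -327.6  167.9   68.9   76.5] ell [ 572.8 -331.9   75.7  197. ]
side micrometer 0.7 rect [ 494.8 -488.6   60.1  140.8   36.2] ell [ 495.5 -480.9   57.   137. ]
side micrometer 0.59 rect [568.8 336.6 135.8 102.2  87. ] ell [567.8 333.4 102.1 135.1]
ring_large [([476.0, -14.0, -0.0], 0.72)]
ring_small_a [([460.0, -161.0, -2.0], 0.58), ([398.0, 325.0, -1.0], 0.5)]
bush [([467.0, 169.0, -1.0], 0.51), ([474.0, -13.0, 1.0], 0.21)]
arbor [([378.0, -310.0, 16.0], 0.62), ([657.0, 121.0, 1.0], 0.27)]
large_stand []
small_stand [([671.0, -98.0, -1.0], 0.6)]
bush_rack [([660.0, 121.0, 0.0], 0.58)]
arbor_cradle [([575.0, -332.0, -2.0], 0.78)]
```

```bash
python3 -m jog '0 0 0 0 0 -.2 -1; 0 0 0 0 0 -.3 -1'; python3 -c "
from h import *
o=get_obs();print(R.from_rotvec(o['orientation']).as_matrix().round(3),o['qpos'].round(2))"
```

```text
t: 2.1
ee_pos: [162.9, 603.4, 239.7]
orientation: [-0.162, -3.137, -0.0]
ft_force: [-1.0, -0.3, 0.1]
width: 87.6
grasp_force: 0.0
[[-0.995  0.103 -0.   ]
 [ 0.103  0.995  0.   ]
 [ 0.     0.    -1.   ]] [ 1.29  0.42  1.63  0.    1.09 -0.18]
```

```bash
cat > plan.py <<'E'
import sys
from h import *
def plan(x,y,z,yaw=90,pose=None):
    """fractions for successive calls: shift (tool axes at call start) and turn, to reach TCP x y z with tool x at yaw deg, tool down"""
    o=get_obs(); p=np.array(o['ee_pos']) if pose is None else pose[0]; M=R.from_rotvec(o['orientation']).as_matrix()
    t=np.radians(yaw); G=np.array([[np.cos(t),np.sin(t),0],[np.sin(t),-np.cos(t),0],[0,0,-1]])
    g=np.array([x,y,z],float); rv=R.from_matrix(M.T@G).as_rotvec(); d=g-p
    n=int(max(1,np.ceil(max(np.abs(rv)/np.radians(30)-.01)),np.ceil(max(np.abs(d))/200-.01)))
    for i in range(n):
        Mi=M@R.from_rotvec(rv*i/n).as_matrix()
        s=Mi.T@(d/n)/200; r=rv/n/np.radians(30)
        rows=int(np.ceil(max(np.linalg.norm(d/n)/50,np.degrees(np.linalg.norm(rv/n))/8.59)))
        print(np.array2string(np.r_[s,r],precision=4,suppress_small=True),'rows>=',rows)
if __name__=='__main__': plan(*map(float,sys.argv[1:]))
E
python3 plan.py 397 310 250 90
```

```text
[-0.4384 -0.4462 -0.0172  0.     -0.      0.9343] rows>= 4
[-0.5966 -0.1878 -0.0172  0.     -0.      0.9343] rows>= 4
[-0.6149  0.1146 -0.0172  0.     -0.      0.9343] rows>= 4
```

```bash
r='' ; python3 -m jog '-.438 -.446 -.017 0 0 .934 -1; -.438 -.446 -.017 0 0 .934 -1; -.438 -.446 -.017 0 0 .934 -1; -.438 -.446 -.017 0 0 .934 -1; -.438 -.446 -.017 0 0 .934 -1' >/dev/null
python3 -m jog '-.597 -.188 -.017 0 0 .934 -1; -.597 -.188 -.017 0 0 .934 -1; -.597 -.188 -.017 0 0 .934 -1; -.597 -.188 -.017 0 0 .934 -1; -.597 -.188 -.017 0 0 .934 -1' >/dev/null
python3 -m jog '-.615 .115 -.017 0 0 .934 -1; -.615 .115 -.017 0 0 .934 -1; -.615 .115 -.017 0 0 .934 -1; -.615 .115 -.017 0 0 .934 -1; -.615 .115 -.017 0 0 .934 -1; -.615 .115 -.017 0 0 .934 -1; -.615 .115 -.017 0 0 .934 -1; -.615 .115 -.017 0 0 .934 -1'
cat > survey.py <<'E'
import sys
from h import *
# heights of the plane in which the outline's circle lies, per thing
Z=dict(ring_large=5,ring_small_a=5,bush=18,arbor=15,large_stand=20,small_stand=20,bush_rack=12,arbor_cradle=30,micrometer=8)
o=get_obs(); T,m=campose('wrist',o); im=get_image('wrist'); save(im,sys.argv[1])
for t in sys.argv[2:]:
    for d in outline_of(t,'wrist'):
        if d['confidence']<.3: continue
        c,_=cv2.findContours(d['mask'].astype(np.uint8),0,1); c=max(c,key=cv2.contourArea)[:,0].astype(float)
        w=np.array([pix2plane(T,m,u,v,Z[t])[:2] for u,v in c]).astype(np.float32)
        if len(w)<6: continue
        print(t,round(d['confidence'],2),'px',c.mean(0).round(0),'rect',np.round(np.hstack(cv2.minAreaRect(w)),1),'ell',np.round(np.hstack(cv2.fitEllipse(w)[:2]),1))
    print(t,'pin',[(world(T,d['xyz']).round(0).tolist(),round(d['confidence'],2)) for d in pinpoint(t,'wrist')])
E
python3 survey.py w1.png ring_small_a large_stand bush bush_rack
```

```text
t: 3.9
ee_pos: [395.6, 309.9, 249.8]
orientation: [-2.222, -2.221, 0.0]
ft_force: [-0.1, 0.8, -0.4]
width: 87.5
grasp_force: 0.0
ring_small_a 0.9 px [315. 195.] rect [396.9 322.4  53.9  53.8  89.9] ell [397.  322.4  54.2  54.4]
ring_small_a pin []
large_stand 0.87 px [492. 185.] rect [562.2 332.6 107.3 107.1  28.8] ell [562.6 332.3 105.2 109.3]
large_stand pin [([565.0, 330.0, 0.0], 0.58)]
bush 0.64 px [376. 340.] rect [461.1 176.6  42.3  48.7  89.9] ell [460.  174.4  42.3  51.7]
bush pin [([459.0, 165.0, 2.0], 0.97)]
bush_rack 0.86 px [558. 306.] rect [648.2 208.8  51.9  17.1   2.4] ell [649.3 208.5  17.1  65. ]
bush_rack pin []
```

View pics/w1.png

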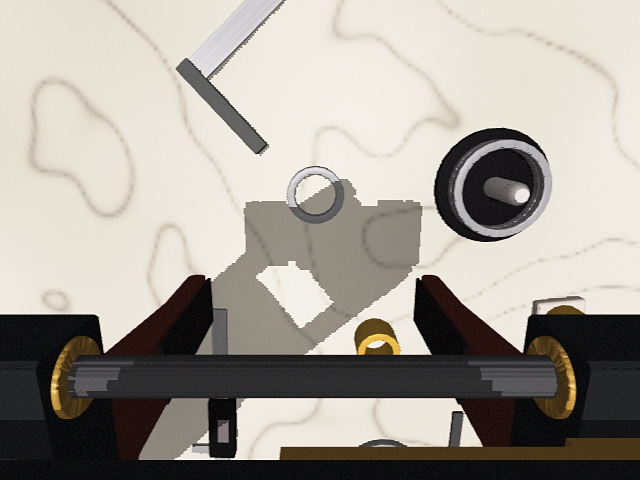

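Wrist picture: small ring at (315,195), large stand at (492,185) with its post, bush partly hidden at (376,345). Stand ≈ (567,330), ring ≈ (397,322). Now I grasp this ring.

```bash
python3 -m jog '.058 .005 .95 0 0 0 -1; .058 .005 .95 0 0 0 -1; .058 .005 .95 0 0 0 -1; .058 .005 .95 0 0 0 -1; .058 .005 .95 0 0 0 -1; .058 .005 .95 0 0 0 -1'
python3 -m jog '0 0 .12 0 0 0 -1; 0 0 .2 0 0 0 -1; 0 0 .2 0 0 0 -1; 0 0 .2 0 0 0 .6; 0 0 .2 0 0 0 .6; 0 0 .2 0 0 0 .6; 0 0 .2 0 0 0 .6; 0 0 .2 0 0 0 .6'
python3 -m jog '0 0 0 0 0 0 .6; 0 0 0 0 0 0 .6; 0 0 0 0 0 0 .6;0 0 0 0 0 0 .6'
```

```text
t: 4.95
ee_pos: [397.0, 320.7, 60.0]
orientation: [-2.225, -2.218, 0.002]
ft_force: [0.1, -0.6, -0.7]
width: 87.8
grasp_force: 0.0
t: 5.75
ee_pos: [397.4, 321.0, 20.5]
orientation: [2.224, 2.218, 0.001]
ft_force: [-0.1, -1.0, 6.8]
width: 54.0
grasp_force: 30.0
t: 6.15
ee_pos: [397.4, 321.0, 20.5]
orientation: [2.225, 2.218, 0.001]
ft_force: [-1.5, -0.2, 8.0]
width: 54.2
grasp_force: 30.0
```

```bash
python3 -m jog '0 0 -.2 0 0 0 .6; 0 0 -.4 0 0 0 .6; 0 0 -.65 0 0 0 .6; 0 0 -.65 0 0 0 .6'
python3 -m jog '-.7 .457 0 0 0 0 .6; -.7 .457 0 0 0 0 .6; -.7 .457 0 0 0 0 .6; -.7 .457 0 0 0 0 .6; -.7 .457 0 0 0 0 .6' >/dev/null
python3 -m jog '-.7 .457 0 0 0 0 .6; -.7 .457 0 0 0 0 .6; -.7 .457 0 0 0 0 .6; -.7 .457 0 0 0 0 .6; -.7 .457 0 0 0 0 .6' >/dev/null
python3 -m jog '-.7 .457 0 0 0 0 .6; -.7 .457 0 0 0 0 .6; -.7 .457 0 0 0 0 .6; -.7 .457 0 0 0 0 .6; -.7 .457 0 0 0 0 .6; -.7 .457 0 0 0 0 .6; -.7 .457 0 0 0 0 .6; -.7 .457 0 0 0 0 .6'
python3 survey.py w2.png small_stand ring_small_a bush_rack
```

```text
t: 6.55
ee_pos: [400.0, 323.1, 155.5]
orientation: [2.224, 2.217, 0.016]
ft_force: [1.0, -0.1, -1.3]
width: 54.2
grasp_force: 30.0
t: 8.35
ee_pos: [669.2, -98.1, 149.8]
orientation: [-2.222, -2.22, 0.001]
ft_force: [0.4, -0.3, -1.1]
width: 54.1
grasp_force: 30.0
small_stand 0.61 px [317. 220.] rect [672.7 -84.2  49.3  71.8  85.9] ell [672.4 -85.6  49.8  76.2]
small_stand pin [([670.0, -103.0, -1.0], 0.81)]
ring_small_a 0.92 px [313. 297.] rect [ 668.2 -150.4  100.7   99.9    1.6] ell [ 668.4 -152.2  101.6  102.4]
ring_small_a 0.85 px [ 44. 298.] rect [ 459.  -151.8   62.3   43.9   19.2] ell [ 460.6 -154.9   46.8   59.7]
ring_small_a pin [([460.0, -154.0, -2.0], 0.57)]
bush_rack 0.63 px [310.  16.] rect [668.   43.   21.3  50.9  89.9] ell [666.1  44.1  22.   60.8]
bush_rack pin []
```

View pics/w2.png

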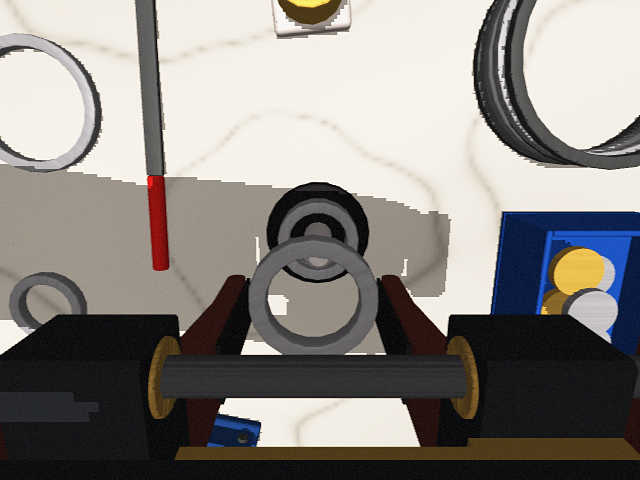

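Picture: base disc centre ≈(318,232), post tip ≈(318,258), held ring centre ≈(313.5,297). Convert these.

```bash
python3 - <<'E'
from h import *
o=get_obs(); print(o['ee_pos'].round(1))
T,m=campose('wrist',o)
for n,u,v,z in [('base',318,232,9),('tip',318,257,62),('held',313.5,297,138)]: print(n,pix2plane(T,m,u,v,z).round(1))
for p in [(671.5,-98.5,64),(671.5,-98.5,10)]: print(proj(T,m,p))
E
```

```text
[670.  -99.9 150. ]
base [673.5 -99.3   9. ]
tip [ 672.8 -102.    62. ]
held [670. -96. 138.]
(np.float64(315.81549647489084), np.float64(252.44136646854886))
(np.float64(315.2765064059757), np.float64(231.318890832776))
```

```bash
python3 -m jog '-.01 .012 .1 0 0 0 .6; -.01 .012 .2 0 0 0 .6; -.01 .012 .3 0 0 0 .6; -.01 .012 .38 0 0 0 .6; -.01 .012 .45 0 0 0 .6; -.01 .012 .49 0 0 0 .6; -.01 .012 .49 0 0 0 .6; -.01 .012 .49 0 0 0 .6'
python3 -m jog '0 0 0 0 0 0 -1; 0 0 0 0 0 0 -1; 0 0 0 0 0 0 -1; 0 0 -.3 0 0 0 -1; 0 0 -.5 0 0 0 -1; 0 0 -.6 0 0 0 -1; 0 0 -.6 0 0 0 -1'
```

```text
t: 9.5
ee_pos: [672.7, -102.1, 52.1]
orientation: [2.225, 2.218, 0.001]
ft_force: [0.4, 0.3, -1.2]
width: 54.6
grasp_force: 30.0
t: 10.2
ee_pos: [674.9, -102.4, 176.5]
orientation: [2.22, 2.214, 0.007]
ft_force: [0.4, -0.8, -0.3]
width: 87.9
grasp_force: 0.0
```

```bash
python3 -m jog '-.15 -.53 0 0 0 0 -1; -.15 -.53 0 0 0 0 -1; -.15 -.53 0 0 0 0 -1; -.15 -.53 0 0 0 0 -1'>/dev/null
python3 -m jog '-.15 -.53 0.1 0 0 0 -1; -.15 -.53 .1 0 0 0 -1; -.15 -.53 .1 0 0 0 -1; -.15 -.53 .1 0 0 0 -1; -.15 -.53 .1 0 0 0 -1; -.15 -.53 .1 0 0 0 -1; -.15 -.53 .1 0 0 0 -1'
python3 survey.py w3.png small_stand ring_small_a ring_large; python3 plan.py 461.5 -159.5 60
```

```text
t: 11.3
ee_pos: [462.0, -161.3, 152.1]
orientation: [2.223, 2.218, 0.001]
ft_force: [0.6, -0.0, 0.4]
width: 87.8
grasp_force: 0.0
small_stand 0.56 px [595. 143.] rect [650.4 -99.8  54.   71.8   3. ] ell [656.4 -99.2  65.1  69.6]
small_stand pin [([670.0, -101.0, -2.0], 0.64)]
ring_small_a 0.57 px [619. 151.] rect [ 678.8 -105.3   30.9   62.6   11.5] ell [ 686.4 -103.5   43.7   55.5]
ring_small_a pin []
ring_large 0.77 px [334.  41.] rect [476.8 -30.4  46.8  90.3  89.9] ell [476.5 -13.2  74.9  83.1]
ring_large pin []
[ 0.0092  0.0058  0.4594  0.0001  0.0001 -0.0056] rows>= 2
```

View pics/w3.png

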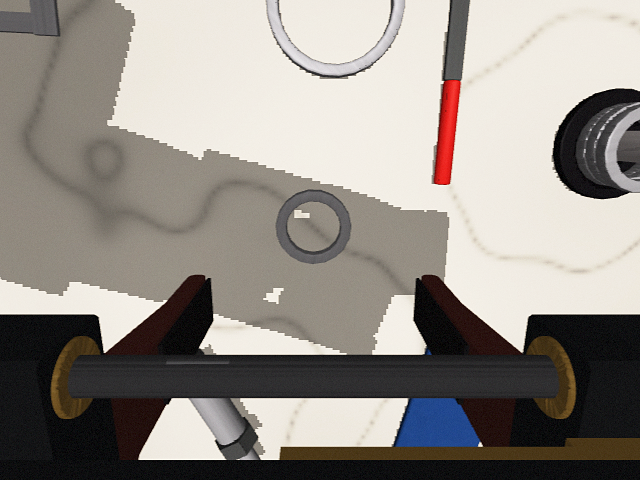

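Small ring at (313.5,227), unobstructed; the first ring sits over the post at the right edge. Convert and grasp.

```bash
python3 - <<'E'
from h import *
from plan import plan
o=get_obs(); T,m=campose('wrist',o); p=pix2plane(T,m,313.5,227,7); print(o['ee_pos'].round(1),p.round(1))
plan(p[0],p[1],20)
E
```

```text
[ 460.3 -161.3  151.9] [ 460.5 -157.8    7. ]
[ 0.0175  0.001   0.6594  0.0001  0.0001 -0.0056] rows>= 3
```

```bash
python3 -m jog '.014 .002 .2 0 0 0 -1; .014 .002 .4 0 0 0 -1; .014 .002 .6 0 0 0 -1; .014 .002 .66 0 0 0 -1; .014 .002 .66 0 0 0 -1; .014 .002 .66 0 0 0 .6; .014 .002 .66 0 0 0 .6; .014 .002 .66 0 0 0 .6'
python3 -m jog '0 0 0 0 0 0 .6; 0 0 0 0 0 0 .6; 0 0 0 0 0 0 .6; 0 0 -.25 0 0 0 .6; 0 0 -.5 0 0 0 .6; 0 0 -.65 0 0 0 .6; 0 0 -.65 0 0 0 .6; 0 0 -.65 0 0 0 .6'; python3 plan.py 672.5 -101 150
```

```text
t: 12.45
ee_pos: [461.2, -158.8, 20.7]
orientation: [2.224, 2.217, 0.001]
ft_force: [0.5, 0.1, 0.5]
width: 67.3
grasp_force: 0.0
t: 13.25
ee_pos: [460.6, -158.6, 150.1]
orientation: [2.224, 2.217, 0.001]
ft_force: [-0.4, 0.4, -1.7]
width: 55.4
grasp_force: 30.0
[ 0.1456  0.5294  0.0006  0.0009  0.0004 -0.0029] rows>= 3
[ 0.1448  0.5297  0.0004  0.0009  0.0004 -0.0029] rows>= 3
```

```bash
python3 -m jog '.144 .529 0 0 0 0 .6; .144 .529 0 0 0 0 .6; .144 .529 0 0 0 0 .6; .144 .529 0 0 0 0 .6'>/dev/null
python3 -m jog '.144 .529 0 0 0 0 .6; .144 .529 0 0 0 0 .6; .144 .529 0 0 0 0 .6; .144 .529 0 0 0 0 .6; .144 .529 0 0 0 0 .6; .144 .529 0 0 0 0 .6; .144 .529 0 0 0 0 .6'
python3 -m jog '0 0 .1 0 0 0 .6; 0 0 .2 0 0 0 .6; 0 0 .3 0 0 0 .6; 0 0 .38 0 0 0 .6; 0 0 .42 0 0 0 .6; 0 0 .44 0 0 0 .6; 0 0 .44 0 0 0 .6; 0 0 .44 0 0 0 .6'
python3 -m jog '0 0 0 0 0 0 -1; 0 0 0 0 0 0 -1; 0 0 0 0 0 0 -1; 0 0 -.3 0 0 0 -1; 0 0 -.5 0 0 0 -1; 0 0 -.6 0 0 0 -1; 0 0 -.6 0 0 0 -1'
```

```text
t: 14.35
ee_pos: [670.9, -102.2, 149.8]
orientation: [-2.225, -2.216, 0.001]
ft_force: [0.6, -0.7, -1.2]
width: 55.2
grasp_force: 30.0
t: 15.15
ee_pos: [673.0, -101.7, 62.7]
orientation: [2.224, 2.217, 0.001]
ft_force: [-0.6, -0.9, -1.2]
width: 55.4
grasp_force: 30.0
t: 15.85
ee_pos: [674.9, -102.0, 186.5]
orientation: [2.22, 2.214, 0.007]
ft_force: [0.7, -0.3, -0.5]
width: 88.0
grasp_force: 0.0
```

```bash
python3 plan.py 436 -20 160
```

```text
[ 0.2033 -0.5982  0.0614  0.0073  0.0012 -0.0028] rows>= 3
[ 0.2042 -0.5977  0.0639  0.0073  0.0012 -0.0028] rows>= 3
```

```bash
python3 -m jog '.204 -.592 .06 0 0 0 -1; .204 -.592 .06 0 0 0 -1; .204 -.592 .06 0 0 0 -1; .204 -.592 .06 0 0 0 -1'>/dev/null
python3 -m jog '.204 -.592 .06 0 0 0 -1; .204 -.592 .06 0 0 0 -1; .204 -.592 .06 0 0 0 -1; .204 -.592 .06 0 0 0 -1; .204 -.592 .06 0 0 0 -1; .204 -.592 .06 0 0 0 -1; .204 -.592 .06 0 0 0 -1'
python3 survey.py w4.png small_stand ring_large bush bush_rack
python3 - <<'E'
from h import *
T,m=campose('top'); im=get_image('top'); 
save(cv2.resize(im[120:330,100:500],(800,420),interpolation=cv2.INTER_CUBIC),'top1.png')
E
```

```text
t: 16.95
ee_pos: [437.5, -19.7, 158.0]
orientation: [2.225, 2.217, 0.001]
ft_force: [-0.4, -0.2, 0.8]
width: 88.1
grasp_force: 0.0
small_stand 0.88 px [600. 299.] rect [654.6 -69.8  28.5  63.2  89.7] ell [654.9 -70.7  28.3  65.2]
small_stand pin [([672.0, -100.0, -3.0], 0.73)]
ring_large 0.72 px [364. 213.] rect [476.2  -9.8  90.7  89.8   2.4] ell [476.4  -9.3  89.5  90.3]
ring_large pin []
bush pin []
bush_rack 0.6 px [619.  79.] rect [645.2  84.6  30.8 102.4   9.9] ell [647.2  76.6  30.1 130.5]
bush_rack pin []
```

View pics/w4.png

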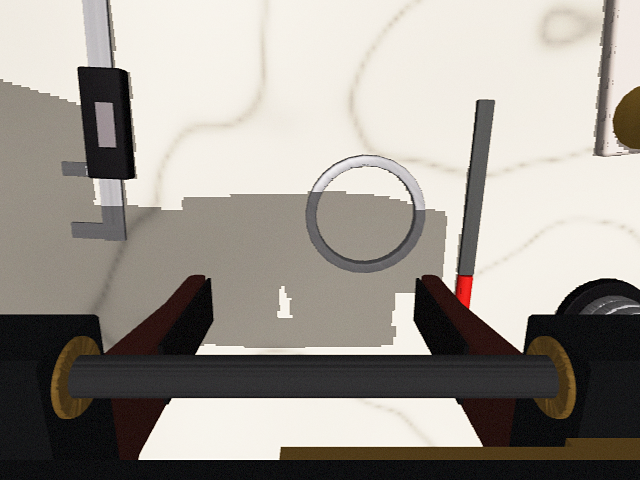

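View pics/top1.png

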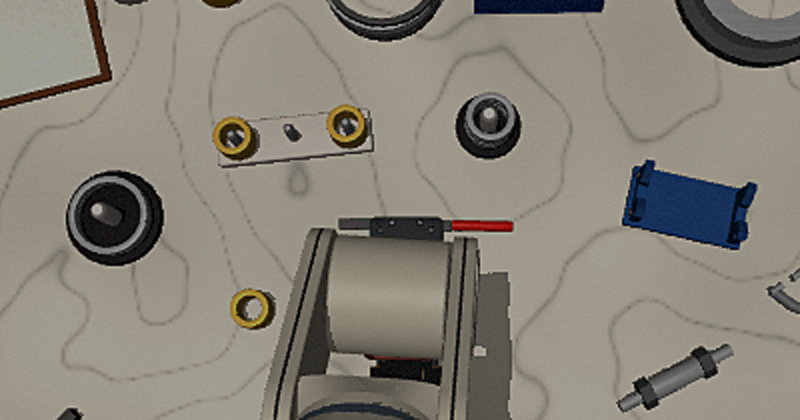

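Wrist picture: large ring at (364,213) → (476.3,-9.5). The top crop shows the small stand at (488,125) with both new rings lying flat. I'll grip the large ring on its near (-x) wall.

```bash
python3 plan.py 435.5 -9.5 20; python3 plan.py 435.5 -9.5 20
```

```text
[ 0.0491 -0.002   0.6894  0.0001  0.     -0.0058] rows>= 3
[ 0.0491 -0.002   0.6894  0.0001  0.     -0.0058] rows>= 3
```

```bash
python3 -m jog '.05 -.003 .2 0 0 0 -1; .05 -.003 .4 0 0 0 -1; .05 -.003 .6 0 0 0 -1; .05 -.003 .69 0 0 0 -1; .05 -.003 .69 0 0 0 -1; .05 -.003 .69 0 0 0 1; .05 -.003 .69 0 0 0 1; .05 -.003 .69 0 0 0 1'
python3 -m jog '0 0 0 0 0 0 1; 0 0 0 0 0 0 1; 0 0 0 0 0 0 1;  0 0 0 0 0 0 1; 0 0 0 0 0 0 1; 0 0 0 0 0 0 1'
python3 -m jog '0 0 -.1 0 0 0 1; 0 0 -.3 0 0 0 1; 0 0 -.5 0 0 0 1; 0 0 -.65 0 0 0 1; 0 0 -.65 0 0 0 1; 0 0 -.65 0 0 0 1'; python3 survey.py w5.png ring_large; python3 plan.py 526 328 150
```

```text
t: 18.25
ee_pos: [435.5, -9.3, 20.2]
orientation: [2.224, 2.218, 0.001]
ft_force: [0.1, 0.8, -0.5]
width: 67.3
grasp_force: 0.0
t: 18.85
ee_pos: [435.3, -9.3, 19.9]
orientation: [-2.225, -2.218, 0.0]
ft_force: [0.3, 0.5, -0.3]
width: 19.4
grasp_force: 0.0
t: 19.45
ee_pos: [435.5, -9.3, 150.3]
orientation: [2.224, 2.217, 0.002]
ft_force: [0.4, -0.5, 0.2]
width: 0.6
grasp_force: 0.0
ring_large 0.78 px [368. 229.] rect [476.6  -9.3  89.5  90.4  63.5] ell [476.5  -9.4  89.4  90.3]
ring_large 0.42 px [599. 324.] rect [659.9 -85.6  70.4  45.2  41.6] ell [660.  -85.9  43.1  68.7]
ring_large pin []
[ 0.8438  0.2265 -0.0037 -0.0024 -0.0001 -0.0029] rows>= 4
[ 0.8435  0.2278 -0.0035 -0.0024 -0.0001 -0.0029] rows>= 4
```

View pics/w5.png

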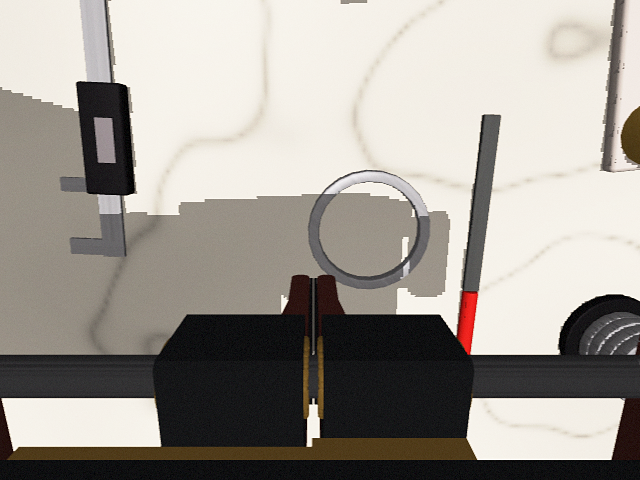

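Lifted before the fingers had shut; the ring is undisturbed at (368,229) → (476.5,-9.4). Repeat with a partial opening and a longer wait.

```bash
python3 -m jog '0 0 0 0 0 0 0; 0 0 0 0 0 0 0; 0 0 .2 0 0 0 0; 0 0 .4 0 0 0 0; 0 0 .55 0 0 0 0; 0 0 .65 0 0 0 0; 0 0 .65 0 0 0 0; 0 0 .65 0 0 0 0'
python3 -m jog '0 0 0 0 0 0 1; 0 0 0 0 0 0 1; 0 0 0 0 0 0 1;  0 0 0 0 0 0 1; 0 0 0 0 0 0 1; 0 0 0 0 0 0 1; 0 0 0 0 0 0 1'
python3 -m jog '0 0 -.05 0 0 0 1; 0 0 -.2 0 0 0 1; 0 0 -.4 0 0 0 1; 0 0 -.6 0 0 0 1; 0 0 -.65 0 0 0 1; 0 0 -.65 0 0 0 1; 0 0 -.65 0 0 0 1'
```

```text
t: 20.4
ee_pos: [434.9, -9.3, 19.0]
orientation: [-2.224, -2.217, 0.002]
ft_force: [-0.3, 0.0, -0.5]
width: 44.2
grasp_force: 0.0
t: 21.1
ee_pos: [435.5, -9.3, 20.0]
orientation: [2.225, 2.218, 0.001]
ft_force: [-0.7, -0.7, 2.6]
width: 8.0
grasp_force: 29.0
t: 21.8
ee_pos: [434.5, -9.3, 149.1]
orientation: [-2.224, -2.217, 0.001]
ft_force: [-0.6, -0.1, -2.2]
width: 8.1
grasp_force: 29.1
```

```bash
python3 -m jog '.4 .1 0 0 0 0 1; .843 .226 0 0 0 0 1; .843 .226 0 0 0 0 1; .843 .226 0 0 0 0 1; .843 .226 0 0 0 0 1; .843 .226 0 0 0 0 1'>/dev/null
python3 -m jog '.843 .226 0 0 0 0 1; .843 .226 0 0 0 0 1; .843 .226 0 0 0 0 1; .843 .226 0 0 0 0 1; .843 .226 0 0 0 0 1; .843 .226 0 0 0 0 1; .843 .226 0 0 0 0 1'
python3 survey.py w6.png ring_large large_stand
```

```text
t: 23.1
ee_pos: [525.9, 325.3, 149.0]
orientation: [-2.226, -2.216, 0.004]
ft_force: [0.2, -1.3, -1.1]
width: 8.3
grasp_force: 29.8
ring_large 0.74 px [408. 265.] rect [5.984e+02 2.878e+02 1.638e+02 1.275e+02 1.000e-01] ell [597.5 269.9 153.2 153.4]
ring_large pin []
large_stand 0.64 px [360. 195.] rect [556.1 354.6 106.   58.6  25.8] ell [557.7 351.2  65.3 103.2]
large_stand pin [([563.0, 329.0, 1.0], 0.85)]
```

View pics/w6.png

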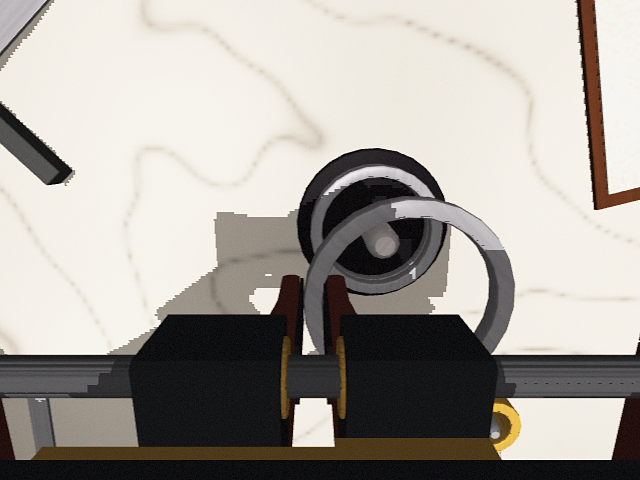

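Base disc centre ≈(373,222), post tip ≈(387,243), held ring's outer columns 303–515 with top row 196.

```bash
python3 - <<'E'
from h import *
o=get_obs(); print(o['ee_pos'].round(1))
T,m=campose('wrist',o)
for n,u,v,z in [('base',373,222,7),('tip',387,242,62),('heldL',303,300,139),('heldR',515,300,139),('heldtop',409,196,139)]: print(n,pix2plane(T,m,u,v,z).round(1))
a=np.linspace(0,6.283,200); q=np.array([proj(T,m,(o['ee_pos'][0]+41+45*np.cos(t),o['ee_pos'][1]+45*np.sin(t),139)) for t in a]); print(q.min(0),q.max(0))
E
```

```text
[526.8 326.7 150. ]
base [570.6 334.1   7. ]
tip [571.1 333.8  62. ]
heldL [522.4 329.7 139. ]
heldR [611.1 329.2 139. ]
heldtop [564.3 373.2 139. ]
[304.02911551 199.84025105] [519.09130517 398.8283997 ]
```

```bash
python3 -m jog '.022 .017 0 0 0 0 1; .022 .017 .1 0 0 0 1; .022 .017 .2 0 0 0 1; .022 .017 .3 0 0 0 1; .022 .017 .4 0 0 0 1; .022 .017 .46 0 0 0 1; .022 .017 .49 0 0 0 1; .022 .017 .49 0 0 0 1'
python3 -m jog '0 0 0.005 0 0 0 1; 0 0 .005 0 0 0 .55; 0 0 .005 0 0 0 .55; 0 0 .005 0 0 0 .55; 0 0 -.1 0 0 0 .55; 0 0 -.3 0 0 0 .5; 0 0 -.6 0 0 0 0; 0 0 -.6 0 0 0 0'
```

```text
t: 24.15
ee_pos: [530.0, 332.0, 51.4]
orientation: [-2.225, -2.218, 0.001]
ft_force: [-1.1, 0.0, -1.3]
width: 8.5
grasp_force: 29.8
t: 24.95
ee_pos: [533.0, 333.7, 178.0]
orientation: [2.223, 2.216, 0.014]
ft_force: [-0.1, 0.5, 0.8]
width: 34.7
grasp_force: 0.0
```

```bash
python3 -m jog '-.4 -.1 0 0 0 0 -1; -.9 -.35 0 0 0 0 -1; -.9 -.35 0 0 0 0 -1; -.9 -.35 0 0 0 0 -1; -.9 -.35 0 0 0 0 -1; -.9 -.35 0 0 0 0 -1; -.9 -.35 0 0 0 0 -1; -.9 -.35 0 0 0 0 -1'
python3 survey.py w7.png bush large_stand ring_large
```

```text
t: 25.75
ee_pos: [460.4, 153.3, 171.9]
orientation: [2.223, 2.219, 0.001]
ft_force: [-0.8, 0.2, 0.1]
width: 87.7
grasp_force: 0.0
bush 0.66 px [314. 211.] rect [461.3 166.2  48.6  46.2  62.7] ell [460.9 166.5  45.2  49. ]
bush 0.36 px [464.  28.] rect [562.  290.9  34.8  99.1  87.1] ell [560.6 295.8  42.1  90.1]
bush pin [([458.0, 168.0, 4.0], 0.9)]
large_stand 0.93 px [464.  28.] rect [561.4 290.5  34.5  98.6  87.1] ell [559.9 295.2  41.8  89.7]
large_stand pin []
ring_large 0.84 px [487.  13.] rect [582.  304.   18.3  77.2  89.9] ell [581.7 306.8  23.3  68.8]
ring_large pin []
```

View pics/w7.png

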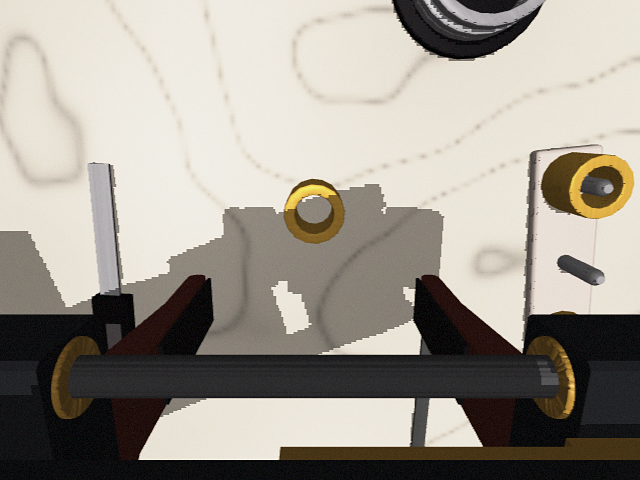

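Bush top centre ≈(314,212); empty pin base ≈(565,261), tip ≈(598,278).

```bash
python3 - <<'E'
from h import *
from plan import plan
o=get_obs(); print(o['ee_pos'].round(1))
T,m=campose('wrist',o)
for n,u,v,z in [('bushtop',314,213,36),('pinbase',564,261,12),('pintip',598,277,53)]: print(n,pix2plane(T,m,u,v,z).round(1))
plan(460,167,36)
E
```

```text
[459.6 152.5 171.8]
bushtop [460.1 168.3  36. ]
pinbase [659.1 124.1  12. ]
pintip [657.8 125.6  53. ]
[ 0.0727  0.002   0.6788 -0.0003  0.0002 -0.0049] rows>= 3
```

```bash
python3 -m jog '.075 .001 .2 0 0 0 -1; .075 .001 .4 0 0 0 -1; .075 .001 .6 0 0 0 -1; .075 .001 .73 0 0 0 -1; .075 .001 .735 0 0 0 -1; .075 .001 .735 0 0 0 -1'
python3 -m jog '0 0 0 0 0 0 1; 0 0 0 0 0 0 1; 0 0 0 0 0 0 1;  0 0 0 0 0 0 1; 0 0 0 0 0 0 1; 0 0 0 0 0 0 1; 0 0 0 0 0 0 1'
python3 -m jog '0 0 -.05 0 0 0 1; 0 0 -.2 0 0 0 1; 0 0 -.4 0 0 0 1; 0 0 -.6 0 0 0 1; 0 0 -.6 0 0 0 1; 0 0 -.6 0 0 0 1; 0 0 -.6 0 0 0 1'
python3 plan.py 658.5 124.5 145
```

```text
t: 26.7
ee_pos: [459.7, 167.2, 24.8]
orientation: [-2.224, -2.218, 0.002]
ft_force: [0.5, -0.5, -0.1]
width: 87.7
grasp_force: 0.0
t: 27.4
ee_pos: [460.3, 167.3, 25.2]
orientation: [2.225, 2.218, 0.001]
ft_force: [-0.4, -0.6, 4.4]
width: 44.0
grasp_force: 30.0
t: 28.1
ee_pos: [458.6, 166.8, 143.8]
orientation: [-2.224, -2.217, 0.004]
ft_force: [-0.6, 0.3, -3.4]
width: 43.6
grasp_force: 30.0
[-0.2085  1.0001 -0.0084 -0.0047  0.0016 -0.0058] rows>= 5
```

```bash
python3 -m jog '-.1 .4 0 0 0 0 1; -.212 .99 0 0 0 0 1; -.212 .99 0 0 0 0 1; -.212 .99 0 0 0 0 1; -.212 .99 0 0 0 0 1; -.212 .99 0 0 0 0 1; -.212 .99 0 0 0 0 1; -.212 .99 0 0 0 0 1'
python3 survey.py w8.png bush bush_rack; python3 - <<'E'
from h import *
o=get_obs(); T,m=campose('wrist',o); print(o['ee_pos'].round(1))
for p in [(658.5,124.5,54),(658.5,124.5,12),(*o['ee_pos'][:2]+[0,1],o['ee_pos'][2]+11)]: print(np.round(proj(T,m,p)))
E
```

```text
t: 28.9
ee_pos: [655.7, 124.5, 143.8]
orientation: [-2.223, -2.218, 0.004]
ft_force: [-0.6, -0.9, -2.5]
width: 43.8
grasp_force: 30.0
bush 0.69 px [313. 310.] rect [655.1  75.4  83.6  85.9  89.2] ell [654.6  70.5  88.2  89.6]
bush pin [([652.0, 128.0, 120.0], 0.64), ([661.0, 123.0, -2.0], 0.27)]
bush_rack 0.56 px [317. 182.] rect [657.2 154.5  50.4 118.3   5.8] ell [657.3 160.6  55.3 133.8]
bush_rack pin [([661.0, 121.0, -2.0], 0.95)]
[657.3 124.5 145.2]
[315. 252.]
[315. 235.]
[314. 329.]
```

View pics/w8.png

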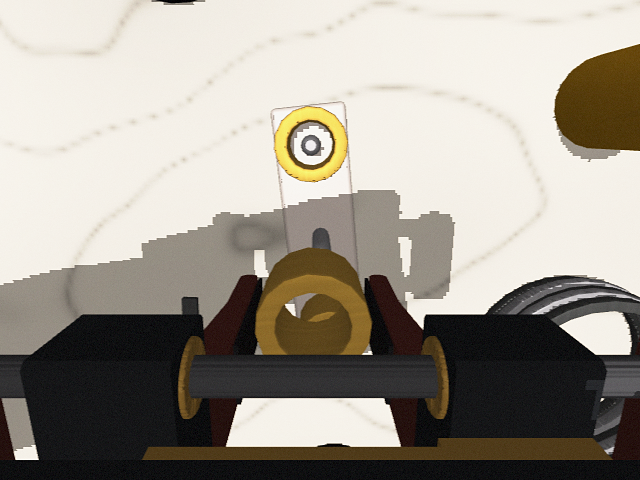

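Held bush at (313,330); the pin shows at col 321, rows 230–248, and the neighbouring bush's pin tip at (311,146).

```bash
python3 - <<'E'
from h import *
o=get_obs(); T,m=campose('wrist',o); o2=pix2plane(T,m,311,146,54); print(o2, 'bush top', pix2plane(T,m,311,145,48), pix2plane(T,m,321,240,25),pix2plane(T,m,321,237,12))
for a in (4,5.7,7): t=np.radians(a); print(o2[:2]+64*np.array([np.sin(t),-np.cos(t)]))
print('held',pix2plane(T,m,314,319,o['ee_pos'][2]+11))
E
```

```text
[656.19284822 187.99516267  54.        ] bush top [656.16943319 188.39657741  48.        ] [662.62080716 124.57362199  25.        ] [662.88141016 123.35638116  12.        ]
[660.65726254 124.15106346]
[662.5493122 124.3116062]
[663.9924862  124.47220897]
held [657.454611   129.51245632 156.22476556]
```

```bash
python3 -m jog '-.003 .02 0 0 0 0 1; -.003 .02 .1 0 0 0 1; -.003 .02 .2 0 0 0 1; -.003 .02 .28 0 0 0 1; -.003 .02 .35 0 0 0 1; -.003 .02 .42 0 0 0 1; -.003 .02 .49 0 0 0 1; -.003 .02 .49 0 0 0 1'
python3 -m jog '0 0 .02 0 0 0 1; 0 0 .04 0 0 0 1; 0 0 .04 0 0 0 1'
```

```text
t: 29.95
ee_pos: [660.3, 123.4, 44.5]
orientation: [-2.223, -2.217, 0.005]
ft_force: [-0.1, 0.4, -3.2]
width: 43.8
grasp_force: 30.0
t: 30.25
ee_pos: [661.7, 123.6, 38.9]
orientation: [2.225, 2.218, 0.0]
ft_force: [0.6, 0.7, -3.2]
width: 44.0
grasp_force: 30.0
```

```bash
python3 -m jog '0 0 .008 0 0 0 1; 0 0 .008 0 0 0 1; 0 0 .008 0 0 0 -1; 0 0 .008 0 0 0 -1; 0 0 .008 0 0 0 -1; 0 0 -.1 0 0 0 -1; 0 0 -.4 0 0 0 -1; 0 0 -.7 0 0 0 -1'
python3 plan.py 575 -350 220 90
```

```text
t: 31.05
ee_pos: [660.9, 123.5, 159.4]
orientation: [-2.224, -2.217, 0.003]
ft_force: [0.7, -0.6, 0.1]
width: 86.2
grasp_force: 0.0
[-0.7896 -0.1411 -0.1004 -0.0015  0.0002 -0.0019] rows>= 4
[-0.7895 -0.1418 -0.1006 -0.0015  0.0002 -0.0019] rows>= 4
[-0.7893 -0.1425 -0.1008 -0.0015  0.0002 -0.0019] rows>= 4
```

```bash
python3 -m jog '-.2 0 -.1 0 0 0 -1; -.789 -.142 -.1 0 0 0 -1; -.789 -.142 -.1 0 0 0 -1; -.789 -.142 -.1 0 0 0 -1; -.789 -.142 -.1 0 0 0 -1; -.789 -.142 -.1 0 0 0 -1'>/dev/null
python3 -m jog '-.789 -.142 -.05 0 0 0 -1; -.789 -.142 -.05 0 0 0 -1; -.789 -.142 -.05 0 0 0 -1; -.789 -.142 -.05 0 0 0 -1; -.789 -.142 -.05 0 0 0 -1'>/dev/null
python3 -m jog '-.789 -.142 -.05 0 0 0 -1; -.789 -.142 -.05 0 0 0 -1; -.789 -.142 -.05 0 0 0 -1; -.789 -.142 -.05 0 0 0 -1; -.789 -.142 -.05 0 0 0 -1; -.789 -.142 -.05 0 0 0 -1; -.789 -.142 -.05 0 0 0 -1'
python3 survey.py w9.png arbor_cradle arbor micrometer
```

```text
t: 32.85
ee_pos: [575.8, -347.0, 198.6]
orientation: [-2.221, -2.22, -0.0]
ft_force: [-0.2, 0.1, -0.9]
width: 87.6
grasp_force: 0.0
arbor_cradle 0.68 px [312. 196.] rect [ 574.8 -328.6  140.7   69.9   76.3] ell [ 574.1 -326.8   74.1  171.6]
arbor_cradle pin [([573.0, -323.0, 3.0], 0.56)]
arbor 0.76 px [ 69. 165.] rect [ 380.1 -303.6   35.   142.8   26.8] ell [ 379.7 -303.2   33.7  142.4]
arbor pin [([381.0, -305.0, 17.0], 0.81)]
micrometer 0.88 px [226. 345.] rect [ 492.7 -458.5   54.3   35.5    1.9] ell [ 481.3 -458.2   34.6   70.4]
micrometer pin [([499.0, -470.0, -1.0], 0.97)]
```

View pics/w9.png

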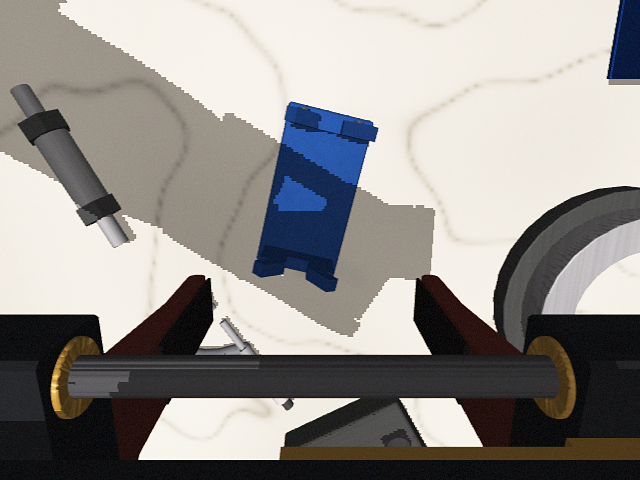

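Cradle: outer top corners near (291,102), (377,127), (253,275), (335,291). Arbor runs (22,90)–(120,241), its visible middle ≈(69,165). Micrometer (226,345) undisturbed.

```bash
python3 - <<'E'
from h import *
o=get_obs(); T,m=campose('wrist',o); print(o['ee_pos'].round(1))
P=np.array([pix2plane(T,m,u,v,62) for u,v in [(291,102),(377,127),(253,275),(335,291)]])[:,:2]; print(P.round(1),P.mean(0))
a,b=(P[0]+P[1])/2,(P[2]+P[3])/2; d=a-b; print('len',np.linalg.norm(d),'yaw',np.degrees(np.arctan2(-d[0],d[1])),'w',np.linalg.norm(P[0]-P[1]),np.linalg.norm(P[2]-P[3]))
for s,e in [((22,90),(120,241)),]:
    A,B=[pix2plane(T,m,*q,15)[:2] for q in (s,e)]; d=A-B; print((A+B)/2,np.linalg.norm(d),np.degrees(np.arctan2(-d[0],d[1])))
E
python3 plan.py 391 -328 160 117
```

```text
[ 575.2 -349.1  198.9]
[[ 560.7 -258.4]
 [ 618.6 -274.6]
 [ 530.4 -380.2]
 [ 591.4 -393.2]] [ 575.26182842 -326.59647066]
len 123.61456117098466 yaw -13.440396946231848 w 60.11046718270121 62.43628791444693
[ 381.18392621 -305.86770749] 135.0395815552662 26.598282159160007
[ 0.1033 -0.9214  0.1947  0.0001  0.     -0.9049] rows>= 4
```

```bash
python3 -m jog '.02 -.2 .05 0 0 -.2 -1; .1 -.915 .19 0 0 -.9 -1; .1 -.915 .19 0 0 -.9 -1; .1 -.915 .19 0 0 -.9 -1; .1 -.915 .19 0 0 -.9 -1; .1 -.915 .19 0 0 -.9 -1; .1 -.915 .19 0 0 -.9 -1; .1 -.915 .19 0 0 -.9 -1'
python3 survey.py w10.png arbor; python3 plan.py 380.5 -305.5 20 117
```

```text
t: 34.0
ee_pos: [393.8, -329.7, 161.4]
orientation: [1.644, 2.675, -0.0]
ft_force: [0.9, 0.2, 0.1]
width: 87.6
grasp_force: 0.0
arbor 0.78 px [312. 186.] rect [ 381.1 -305.4   34.6  142.9   26.8] ell [ 381.2 -305.7   32.3  139.3]
arbor pin [([379.0, -304.0, 17.0], 0.95)]
[ 0.1344 -0.0028  0.7048  0.0005  0.0012 -0.0045] rows>= 3
```

View pics/w10.png

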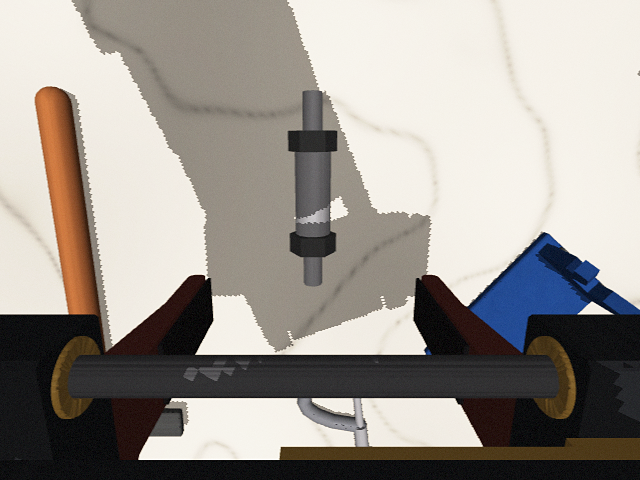

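Arbor stands vertical and centred in view (313,188), nothing near the fingers. Grasp.

```bash
python3 -m jog '.134 -.003 .2 0 0 0 -1; .134 -.003 .4 0 0 0 -1; .134 -.003 .6 0 0 0 -1; .134 -.003 .7 0 0 0 -1; .134 -.003 .7 0 0 0 -1; .134 -.003 .7 0 0 0 -1'
python3 -m jog '0 0 0 0 0 0 1; 0 0 0 0 0 0 1; 0 0 0 0 0 0 1;  0 0 0 0 0 0 1; 0 0 0 0 0 0 1; 0 0 0 0 0 0 1; 0 0 0 0 0 0 1; 0 0 0 0 0 0 1'
python3 -m jog '0 0 -.05 0 0 0 1; 0 0 -.2 0 0 0 1; 0 0 -.4 0 0 0 1; 0 0 -.6 0 0 0 1; 0 0 -.65 0 0 0 1; 0 0 -.65 0 0 0 1; 0 0 -.65 0 0 0 1'
python3 plan.py 575 -326 150 76.4
```

```text
t: 34.75
ee_pos: [379.7, -305.2, 20.3]
orientation: [-1.645, -2.676, -0.0]
ft_force: [0.7, -0.1, 0.3]
width: 87.8
grasp_force: 0.0
t: 35.55
ee_pos: [379.6, -305.4, 20.9]
orientation: [1.645, 2.676, 0.0]
ft_force: [3.4, 3.2, 2.4]
width: 27.5
grasp_force: 2.0
t: 36.25
ee_pos: [378.6, -304.6, 149.8]
orientation: [-1.645, -2.675, -0.0]
ft_force: [0.5, 0.2, -4.6]
width: 25.4
grasp_force: 30.0
[-0.2692  0.414  -0.0013 -0.0013 -0.0014  0.6738] rows>= 3
[-0.1096  0.4815 -0.0009 -0.0013 -0.0014  0.6738] rows>= 3
```

```bash
python3 -m jog '-.1 .15 0 0 0 .2 1; -.269 .411 0 0 0 .674 1; -.269 .411 0 0 0 .674 1; -.269 .411 0 0 0 .674 1; -.269 .411 0 0 0 .674 1; -.269 .411 0 0 0 .674 1'>/dev/null
python3 -m jog '-.11 .48 0 0 0 .674 1; -.11 .48 0 0 0 .674 1; -.11 .48 0 0 0 .674 1; -.11 .48 0 0 0 .674 1; -.11 .48 0 0 0 .674 1; -.11 .48 0 0 0 .674 1; -.11 .48 0 0 0 .674 1; -.11 .48 0 0 0 .674 1'
python3 survey.py w11.png arbor arbor_cradle; python3 plan.py 575 -326 150 76.4
python3 - <<'E'
from h import *
o=get_obs(); T,m=campose('wrist',o); print(o['ee_pos'].round(1)); c=np.radians(-13.6); C=np.array([575,-326]); X=np.array([np.cos(c),np.sin(c)]);Y=np.array([-np.sin(c),np.cos(c)])
for x,y,z in [(-25,62,62),(25,62,62),(0,62,28),(0,70,o['ee_pos'][2]-5),(0,-70,o['ee_pos'][2]-5)]: p=C+x*X+y*Y; print((x,y),np.round(proj(T,m,(*p,z))))
E
```

```text
t: 37.65
ee_pos: [574.5, -327.2, 151.1]
orientation: [-2.469, -1.942, 0.0]
ft_force: [-0.2, -0.4, -4.4]
width: 25.6
grasp_force: 30.0
arbor 0.61 px [312. 246.] rect [ 570.3 -340.2  167.8   64.5   74.7] ell [ 568.8 -347.1   58.4  174.5]
arbor pin [([574.0, -328.0, 144.0], 0.97)]
arbor_cradle 0.87 px [351. 201.] rect [ 601.4 -311.6   97.3   23.7   75. ] ell [ 604.3 -299.7   21.7  113.4]
arbor_cradle pin []
[ 0.0054 -0.0011  0.0047  0.0001  0.0001 -0.0003] rows>= 1
[ 575.  -327.1  150.9]
(-25, 62) [269. 147.]
(25, 62) [357. 147.]
(0, 62) [313. 145.]
(0, 70) [313. 131.]
(0, -70) [314. 454.]
```

View pics/w11.png

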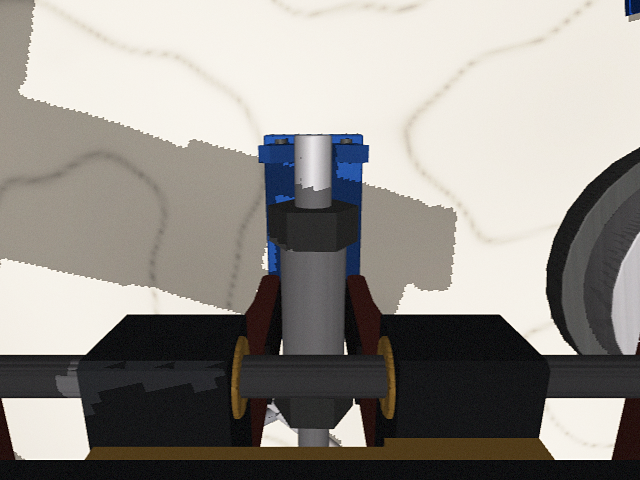

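Arbor (col 313) is centred on the cradle plate (cols 258–369) and parallel with it. Lower.

```bash
python3 -m jog '.005 0 .1 0 0 0 1; .005 0 .2 0 0 0 1; .005 0 .3 0 0 0 1; .005 0 .36 0 0 0 1; .005 0 .42 0 0 0 1; .005 0 .46 0 0 0 1; .005 0 .5 0 0 0 1; .005 0 .5 0 0 0 1'
python3 -m jog '0 0 .015 0 0 0 1; 0 0 .03 0 0 0 1; 0 0 .042 0 0 0 1; 0 0 .042 0 0 0 1'
```

```text
t: 38.7
ee_pos: [574.8, -325.9, 50.0]
orientation: [-2.468, -1.942, 0.001]
ft_force: [0.4, 0.5, -4.9]
width: 25.2
grasp_force: 30.0
t: 39.1
ee_pos: [575.2, -326.0, 42.3]
orientation: [-2.469, -1.942, 0.0]
ft_force: [0.0, 0.5, -5.2]
width: 25.1
grasp_force: 30.0
```

```bash
python3 -m jog '0 0 .007 0 0 0 1; 0 0 .009 0 0 0 1; 0 0 .009 0 0 0 1'
python3 -m jog '0 0 0 0 0 0 .2; 0 0 0 0 0 0 -.5; 0 0 0 0 0 0 -1; 0 0 0 0 0 0 -1; 0 0 -.1 0 0 0 -1; 0 0 -.4 0 0 0 -1; 0 0 -.7 0 0 0 -1; 0 0 -.7 0 0 0 -1'
python3 -m jog '-.1 -.5 0 0 0 0 -1; -.1 -.9 0 0 0 0 -1; -.1 -.9 0 0 0 0 -1; -.1 -.9 0 0 0 0 -1; -.1 -.9 0 0 0 0 -1; -.1 -.9 0 0 0 0 -1; -.1 -.9 0 0 0 0 -1; -.1 -.9 0 0 0 0 -1'
python3 - <<'E'
from h import *
for cam in ('top','side'):
    T,m=campose(cam); im=get_image(cam)
    if cam=='side':
        cr=[(661,123,25),(671,-100,40),(567,330,30),(575,-326,30)]; s=[]
        for p in cr:
            u,v=map(int,proj(T,m,p)); u=min(max(u,60),580); s.append(cv2.resize(im[v-45:v+45,u-60:u+60],(400,300),interpolation=cv2.INTER_CUBIC))
        save(np.vstack([np.hstack(s[:2]),np.hstack(s[2:])]),'side1.png')
    for t in 'ring_large ring_small_a bush arbor'.split():
        print(cam,t,[(world(T,d['xyz']).round(0).tolist(),round(d['confidence'],2)) for d in pinpoint(t,cam)])
E
```

```text
t: 39.4
ee_pos: [575.5, -326.2, 41.3]
orientation: [2.469, 1.942, 0.0]
ft_force: [-0.7, 0.9, 2.7]
width: 25.5
grasp_force: 30.0
t: 40.2
ee_pos: [577.3, -327.3, 185.9]
orientation: [2.464, 1.938, 0.004]
ft_force: [0.9, 0.1, 0.4]
width: 85.5
grasp_force: 0.0
t: 41.0
ee_pos: [396.9, -303.6, 180.7]
orientation: [2.468, 1.943, 0.0]
ft_force: [-0.6, 0.4, 0.6]
width: 88.0
grasp_force: 0.0
top ring_large [([569.0, 334.0, 35.0], 0.78)]
top ring_small_a [([675.0, -103.0, 44.0], 0.81), ([674.0, -101.0, 32.0], 0.52)]
top bush [([662.0, 125.0, 13.0], 0.77)]
top arbor [([574.0, -325.0, 37.0], 0.95)]
side ring_large [([571.0, 331.0, 30.0], 0.69)]
side ring_small_a [([672.0, -103.0, 38.0], 0.64), ([672.0, -100.0, 29.0], 0.49)]
side bush [([666.0, 128.0, 10.0], 0.6)]
side arbor [([573.0, -330.0, 36.0], 0.58)]
```

View pics/side1.png

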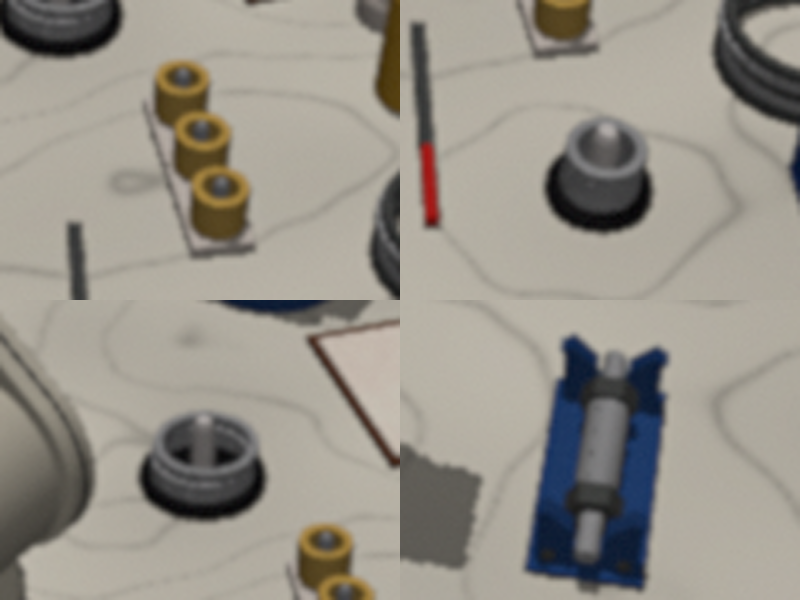

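The crops show all three bushes equally high on the rack, the small rings stacked flush, the large ring flush on its pile, and the arbor down in both slots. Positions agree with the stands within a few mm.

```bash
python3 -c "
from workcell import *
print(close_job())"
```

```text
the job is handed in; nothing more can be done
None
```

I put all five parts away and handed the job in at about 41 s; the final side-camera pictures show the rings, bush and arbor seated in place, the micrometer was never approached, and no verdict came back from the hand-in.

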